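Level and lock the sole board in its turning frame

ROBOT

A 6-joint arm with a two-finger parallel gripper is mounted at the origin on the work surface. World frame = base frame: x ahead of the robot, y to its left, z up, the work surface at z = 0. Lengths are in mm, angles in rad, forces in N, time in s.
With the tool pointing down it reaches from about 300 to 825 mm from the base axis. Payload 5.4 kg.
Tool frame: the origin (TCP) lies on the centre line of the jaws, within the pads' length; the fingertips stand 11 mm ahead of it and the grasp point (between the pads) lies 8 mm behind it; z points along the fingers, y is the line along which they close (so a half turn about z gives the same grasp; the last joint's range is limited). The gripper opens to 92 mm and grips with 3 to 60 N. Pads are 20 mm wide; open, the fingers measure 128 mm over their backs; the gripper's body (75 mm by 189 mm) begins 69 mm behind the grasp point.
Start: joints at [0.96, 0.158, 1.597, -0, 1.386, -0.21], TCP at [224.347, 529.41, 225.601] pointing down, gripper open.
Joint ranges: [-2.91, 2.91], [-0.94, 2.29], [0.18, 2.7], [-1.29, 4.43], [0.17, 2.64], [-3, 3]. Speed limits (rad/s): [2.57, 2.57, 3.14, 3.14, 3.14, 3.14].

INTERFACE

Orientations are given as [roll, pitch, yaw] about the fixed x, y, z axes, in that order (R = Rz(yaw) Ry(pitch) Rx(roll)).
In Python, from rig import bot, grab_frame, get_calibration gives the robot as it stands.
- The arm moves only by the tool send_rows, never from a script. Its argument "targets" is a list of rows, each an object of numbers: "x", "y", "z": the shift along the tool's x, y, z in mm; "ax", "ay", "az": the turn, a rotation vector about the tool's x, y, z in degrees. A call has 1 to 20 rows; each row is the pose to reach, as a shift and turn from the pose commanded when the call began, along the tool's axes at that moment; what a row does not reach only later rows make up. A row lasts 1/12 s, in which the tool goes at most 41.7 mm and 7.16 degrees, less where a joint would pass 70% of its speed; a pose out of reach is approached as far as the arm can. A call with a gripper value outside its range is refused whole. "claw" is the closure, from -1 (fully open) to 1 (shut), so that 0 is half open, set as the call begins (left out, the last holds). The fingers move at their own pace and stop on an object; the grip force is fixed at half the most. Time passes only in rows, so rows that repeat a pose let the fingers close. It gives the time, the measured TCP pose, the force, the opening and the grip force at its end, in the units of the state.
- bot.observe(): the state, without advancing time (a new reading comes with each control period).
- grab_frame(name): name is "scene" or "top"; returns the picture (384x512x3 uint8, red, green, blue); there is no depth.
- get_calibration(name): a dict with "intrinsics" (3x3 intrinsics, pixels), "extrinsics" (4x4, takes a point from world to camera coordinates). Camera axes: x right, y down, z forward; pixel columns grow to the right and rows downward; lengths in mm; the calibration is good to about 2 mm. A picture is of the moment at which its call begins. get_calibration takes no time and is no camera call.
- bot.job_done(): hands the job in; it is judged then, once.
The state is a dict: "clock": time; "joint_pos": joint angles; "joint_vel": joint speeds; "joint_torque": joint torques, N m; "ee_pos": TCP position; "tool_rot": TCP orientation; "wrist_force": force on the tool from outside, world axes, zero at the start; "ft_torque": the same for the moment, N m; "finger_gap": finger opening in mm; "grasp_force": force on a finger pad.
Only numpy, scipy, OpenCV 4.12 (cv2) and the standard library are available. Lean on these libraries where they do the work, as an engineer would, in place of code of your own. Each camera call takes 0.05 s, during which the arm holds its last target. There are 200 camera calls.

TASK

In the sandal workshop's turning frame, the dark wooden board with the cream sole still stands tilted. Turn the board about its long axle until it lies level, sole up, then turn the frame's bar-shaped lock knob clockwise to its stop so that the board is locked. Leave the round clamp knob at the other end of the frame unturned.

Things in the scene. Friction and masses are not known exactly. Their poses are not given: they have to be found in the camera images.
- sole_board (a joint): tilt of the dark wooden board (130 mm wide, 320 long, 12 thick), rad: 0 = level, sole up; positive = edge on the robot's side raised (starts 0.5 to 0.9, stops at +-0.95). Turns about a level axle through its middle, 100 mm above the table, between posts 118 mm high. Stays where left; 5 N pressed down 30 mm from the axle turns it. A cream sole 236 x 84 x 14 mm is fixed on top.
- bare_end (a point): point on the board's upper face, 6 mm off the axle's centre line, on the bare last 80 mm of the board at the lock knob's end, 45 mm from the board's end; turns with the board. Its y axis runs along the axle, away from the lock knob, towards the sole; z is the upper face's normal; x points across the board to the edge away from the robot.
- lock_knob (a joint): angle of the lock knob, rad: 0 = open, 1.4 = locked (stop), growing clockwise seen from above. Starts at 0 to 0.1, stays where left, turns at 0.04 N m. A steel tongue under its grip swings with it at axle height; when locked it lies between two bars that the board carries on a steel disc (radius 32 mm) outside the post. It only enters if the board is nearly level.
- lock_grip (a point): grip point on the lock knob's vertical axis, 154 mm above the table, on the axle's line 130 mm beyond bare_end. The grip is a black upright bar 46 mm long, 14 thick, 35 high (top 167 mm, bottom 132 mm above the table) on a column outside the post. This point's y axis runs along the bar's length (across the frame when open, along the axle when locked); z is up.
- clamp_knob (a joint): angle of the round black clamp knob, 50 mm across, on a like column at the other end of the frame, rad, growing clockwise; not to be turned.

How it is judged (in metres and radians):
On the way:
1. the board is turned level, within 12 degrees, while the lock knob is still open (value of joint sole_board between -0.21 and 0.21 rad and value of joint lock_knob below 0.5 rad), for 0.2 s.
At the end, for the whole second after the job is handed in: the board lies level within 12 degrees (0.21 rad), sole up and still (below 0.1 rad/s), and the lock knob stands within about 11 degrees of its locked stop (above 1.2 rad) (value of joint sole_board between -0.21 and 0.21 rad and velocity of joint sole_board between -0.1 and 0.1 rad/s and value of joint lock_knob above 1.2 rad); the robot touches nothing.
It fails at once if the round clamp knob is turned by more than 0.35 rad (value of joint clamp_knob above 0.35 rad or value of joint clamp_knob below -0.35 rad).
It also fails if it takes over 50 s, if anything falls off the work surface, if the arm or the gripper's body presses on something with over 40 N, if the wrist force passes 120 N, or if a joint passes its speed limit or range.

## Working session

There is one attempt and no reset: what is moved stays moved. The work goes in short steps, Python scripts to look and compute and a tool call to move; the robot and the scene stay as the last step left them, time stands still between calls to the robot, and variables do not carry over. Pictures are saved under pics/ and viewed, at most 10 in all, crops included, and the job is handed in when it is done.

Besides the shell and the picture viewer there is one more tool, called as name(argument=value, ...), one argument or row to a line, values as JSON. send_rows: Moves the arm, as the interface text tells. Its arguments: {"type":"object","properties":{"targets":{"type":"array","items":{"type":"object","properties":{"x":{"type":"number"},"y":{"type":"number"},"z":{"type":"number"},"ax":{"type":"number"},"ay":{"type":"number"},"az":{"type":"number"}}}},"claw":{"type":"number"}},"required":["targets"]}

```bash
mkdir -p pics; python3 - <<'E'
from rig import bot, grab_frame, get_calibration
import cv2
for n in("scene","top"):
    cv2.imwrite(f"pics/{n}0.png",grab_frame(n)[:,:,::-1]); c=get_calibration(n); print(n,c["intrinsics"],c["extrinsics"])
print(bot.observe())
E
```

```text
scene [[380.39513385   0.         255.7598398 ]
 [  0.         380.39513385 196.59032797]
 [  0.           0.           1.        ]] [[ 5.11216301e-01  8.59428072e-01 -6.42517687e-03 -3.30331801e+02]
 [ 7.32694215e-01 -4.39714140e-01 -5.19433019e-01 -2.96652512e+02]
 [-4.49240559e-01  2.60834937e-01 -8.54487013e-01  1.21517111e+03]
 [ 0.00000000e+00  0.00000000e+00  0.00000000e+00  1.00000000e+00]]
top [[441.63320733   0.         254.08994389]
 [  0.         441.63320733 195.92655422]
 [  0.           0.           1.        ]] [[-2.31022568e-02 -9.99649498e-01 -1.29292752e-02  1.03640150e+02]
 [-9.92235975e-01  2.45079577e-02 -1.21930840e-01  5.84288327e+02]
 [ 1.22204973e-01  1.00120144e-02 -9.92454384e-01  1.16333419e+03]
 [ 0.00000000e+00  0.00000000e+00  0.00000000e+00  1.00000000e+00]]
{'clock': 0.1, 'joint_pos': array([ 9.59906139e-01,  1.58987643e-01,  1.59807590e+00, -2.02576479e-05,
        1.38619764e+00, -2.10100698e-01]), 'joint_vel': array([ 2.29390927e-05, -1.07736820e-03, -2.56150296e-03,  7.18589277e-04,
        6.32215606e-04,  1.68806941e-04]), 'joint_torque': array([ 4.16781813e-04, -3.86499238e+01, -3.22962284e+01,  7.03944289e-02,
        3.38492822e-02, -5.89865658e-05]), 'ee_pos': array([224.04467764, 528.97299156, 224.73167987]), 'tool_rot': array([-3.13995666e+00, -3.28516955e-04,  2.74080663e+00]), 'wrist_force': array([0.40402832, 0.20587251, 1.12329696]), 'ft_torque': array([ 0.00335591, -0.0025897 , -0.00032702]), 'grasp_force': 0.0, 'finger_gap': 92.0666908239652}
```

View pics/scene0.png

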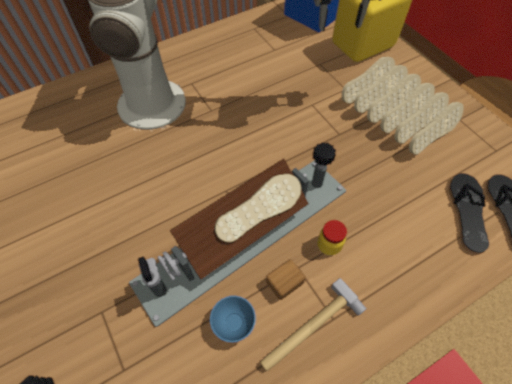

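View pics/top0.png

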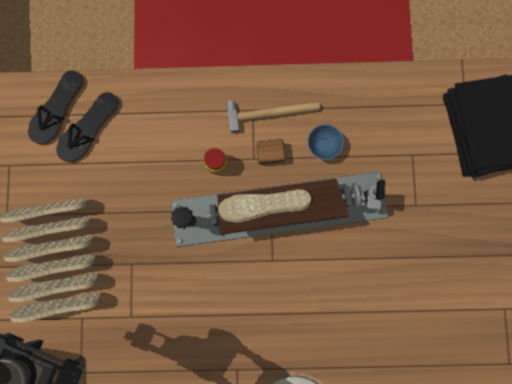

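The scene image shows the frame with the lock bar at about (148,270) and the round knob at (324,153). In the top image the lock bar is at about (380,189) and the round knob at (182,217).

```bash
cat > h.py <<'E'
import numpy as np, cv2
from rig import bot, grab_frame, get_calibration
def ray(n,p,z):
    c=get_calibration(n);K=c["intrinsics"];E=c["extrinsics"];R=E[:3,:3];o=-R.T@E[:3,3]
    d=R.T@np.linalg.solve(K,[p[0],p[1],1]); return o+d*(z-o[2])/d[2]
def proj(n,P):
    c=get_calibration(n);q=c["extrinsics"][:3,:3]@P+c["extrinsics"][:3,3];q=c["intrinsics"]@q;return q[:2]/q[2]
E
python3 - <<'E'
from h import *
a=cv2.imread("pics/top0.png")[165:250,165:395];b=cv2.imread("pics/scene0.png")[130:325,120:350]
a=cv2.resize(a,None,fx=3.3,fy=3.3,interpolation=2)
b=cv2.resize(b,None,fx=3,fy=3,interpolation=2)
cv2.imwrite("pics/a.png",a);cv2.imwrite("pics/b.png",b)
print(ray("top",(380,189),167),ray("top",(182,217),160),ray("scene",(148,266),160),ray("scene",(324,150),160))
E
```

```text
[ 579.85807923 -215.99203939  167.        ] [524.2128331  264.41905649 160.        ] [ 581.24334931 -211.41677278  160.        ] [524.32526974 263.989388   160.        ]
```

View pics/a.png

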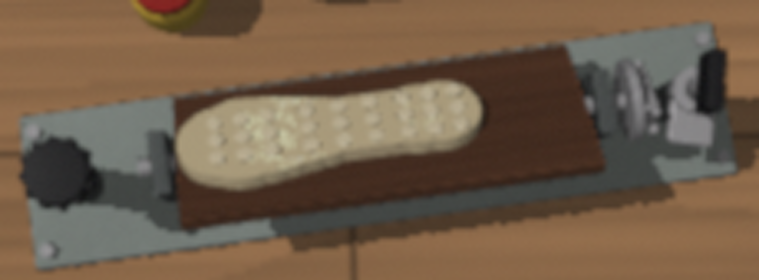

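View pics/b.png

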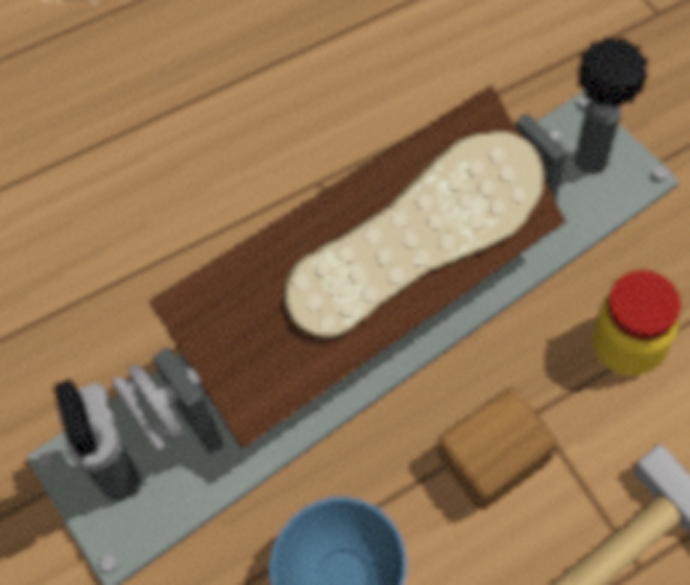

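```bash
cat >> h.py <<'E'
from scipy.spatial.transform import Rotation as Ro
def to(P,yaw):
    s=bot.observe();R=Ro.from_euler("xyz",s["tool_rot"]);G=Ro.from_euler("xyz",[np.pi,0,yaw])
    print("at",s["clock"],s["ee_pos"].round(1),"shift",R.inv().apply(np.array(P)-s["ee_pos"]).round(1),"turn",np.degrees((R.inv()*G).as_rotvec()).round(1),"F",s["wrist_force"].round(1))
E
python3 - <<'E'
from h import *
g1=ray("top",(380.8,189.2),167);g2=ray("scene",(145,269),167);c=ray("top",(182,217),160)
print(g1,g2)
g=(g1+g2)/2;u=c-g;u[2]=0;u/=np.linalg.norm(u);n=np.array([u[1],-u[0],0]);yaw=np.arctan2(-u[0],u[1])+np.pi
print(g,u,yaw); b=g+125*u-30*n;b[2]=190;print(b)
to(b,yaw)
E
```

```text
[ 579.32329757 -217.88769873  167.        ] [ 587.43502397 -218.45120327  167.        ]
[ 583.37916077 -218.169451    167.        ] [-0.12169085  0.99256805  0.        ] 3.263585871191481
[538.39076275 -97.74917014 190.        ]
at 0.1 [224.  529.  224.7] shift [-534.  -454.4   35.3] turn [ -0.1  -0.  -30. ] F [0.4 0.2 1.1]
```

send_rows(
  claw=1,
  targets=[
    {"x": -10, "y": -8, "az": -1},
    {"x": -30, "y": -25, "az": -3},
    {"x": -60, "y": -50, "az": -5},
    {"x": -90, "y": -76, "az": -7},
    {"x": -120, "y": -102, "az": -9},
    {"x": -150, "y": -128, "az": -11},
    {"x": -180, "y": -153, "az": -13},
    {"x": -210, "y": -179, "az": -15},
    {"x": -240, "y": -204, "az": -17},
    {"x": -270, "y": -230, "az": -19},
    {"x": -300, "y": -255, "az": -21},
    {"x": -330, "y": -281, "az": -23},
    {"x": -360, "y": -306, "az": -25},
    {"x": -390, "y": -332, "az": -26},
    {"x": -420, "y": -357, "az": -27},
    {"x": -450, "y": -383, "az": -28},
    {"x": -480, "y": -408, "az": -29},
    {"x": -510, "y": -434, "az": -30},
    {"x": -527, "y": -448, "az": -30},
    {"x": -534, "y": -454, "az": -30},
  ],
)

```text
schema error: expected keys x, y, z, ax, ay, az
```

```bash
python3 - <<'E'
from h import *
to([538.4,-97.7,119],3.2636)
a=grab_frame("scene")[130:325,120:350,::-1];cv2.imwrite("pics/c.png",cv2.resize(a,None,fx=3,fy=3,interpolation=2))
E
```

```text
at 0.1 [224.  529.  224.7] shift [-534.  -454.2  106.3] turn [ -0.1  -0.  -30. ] F [0.4 0.2 1.1]
```

View pics/c.png

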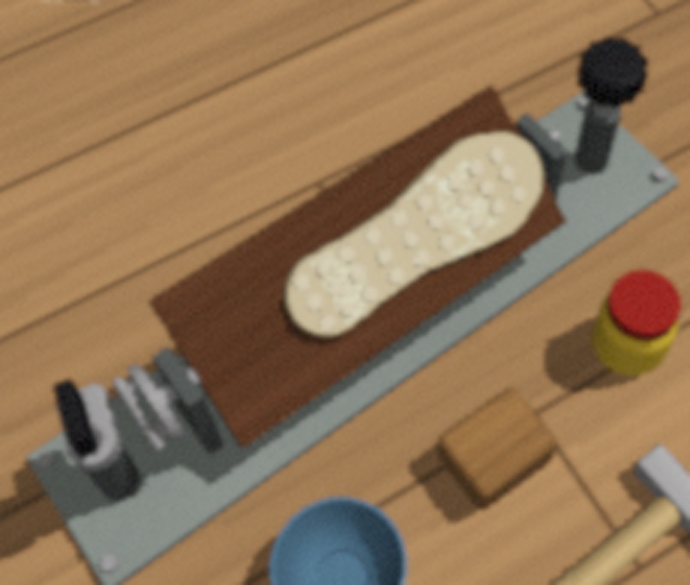

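The move was refused because every key is needed, so nothing has changed and the picture is the same as before.

send_rows(
  claw=1,
  targets=[
    {"x": -10, "y": -8, "z": 0, "ax": 0, "ay": 0, "az": -1},
    {"x": -30, "y": -25, "z": 0, "ax": 0, "ay": 0, "az": -3},
    {"x": -60, "y": -50, "z": 0, "ax": 0, "ay": 0, "az": -5},
    {"x": -90, "y": -76, "z": 0, "ax": 0, "ay": 0, "az": -7},
    {"x": -120, "y": -102, "z": 0, "ax": 0, "ay": 0, "az": -9},
    {"x": -150, "y": -128, "z": 0, "ax": 0, "ay": 0, "az": -11},
    {"x": -180, "y": -153, "z": 0, "ax": 0, "ay": 0, "az": -13},
    {"x": -210, "y": -179, "z": 0, "ax": 0, "ay": 0, "az": -15},
    {"x": -240, "y": -204, "z": 0, "ax": 0, "ay": 0, "az": -17},
    {"x": -270, "y": -230, "z": 0, "ax": 0, "ay": 0, "az": -19},
    {"x": -300, "y": -255, "z": 0, "ax": 0, "ay": 0, "az": -21},
    {"x": -330, "y": -281, "z": 0, "ax": 0, "ay": 0, "az": -23},
    {"x": -360, "y": -306, "z": 0, "ax": 0, "ay": 0, "az": -25},
    {"x": -390, "y": -332, "z": 0, "ax": 0, "ay": 0, "az": -26},
    {"x": -420, "y": -357, "z": 0, "ax": 0, "ay": 0, "az": -27},
    {"x": -450, "y": -383, "z": 0, "ax": 0, "ay": 0, "az": -28},
    {"x": -480, "y": -408, "z": 0, "ax": 0, "ay": 0, "az": -29},
    {"x": -510, "y": -434, "z": 0, "ax": 0, "ay": 0, "az": -30},
    {"x": -527, "y": -448, "z": 0, "ax": 0, "ay": 0, "az": -30},
    {"x": -534, "y": -454, "z": 0, "ax": 0, "ay": 0, "az": -30},
  ],
)

```text
clock: 1.82
ee_pos: [539.6, -100.0, 225.1]
tool_rot: [-3.141, -0.0, -3.022]
wrist_force: [-0.2, -0.5, -0.1]
finger_gap: 0.3
grasp_force: 0.0
```

```bash
python3 - <<'E'
from h import *
to([538.4,-97.7,119],3.2636)
a=grab_frame("top")[140:270,165:395,::-1];cv2.imwrite("pics/d.png",cv2.resize(a,None,fx=3,fy=3,interpolation=2))
E
```

```text
at 1.8167 [ 539.6 -100.   225.1] shift [  0.9   2.5 106.1] turn [-0.  -0.  -0.1] F [-0.2 -0.5 -0.1]
```

View pics/d.png

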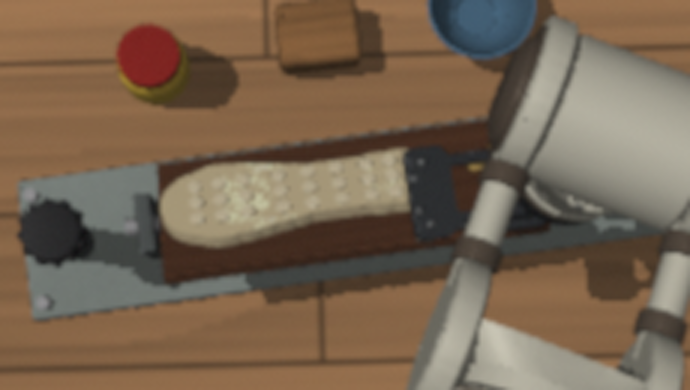

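The top view shows the gripper body over the board's lock end, with the fingers hidden behind it. I'll press down next.

send_rows(
  targets=[
    {"x": 1, "y": 2, "z": 20, "ax": 0, "ay": 0, "az": 0},
    {"x": 1, "y": 2, "z": 40, "ax": 0, "ay": 0, "az": 0},
    {"x": 1, "y": 2, "z": 50, "ax": 0, "ay": 0, "az": 0},
    {"x": 1, "y": 2, "z": 55, "ax": 0, "ay": 0, "az": 0},
    {"x": 1, "y": 2, "z": 59, "ax": 0, "ay": 0, "az": 0},
    {"x": 1, "y": 2, "z": 63, "ax": 0, "ay": 0, "az": 0},
    {"x": 1, "y": 2, "z": 67, "ax": 0, "ay": 0, "az": 0},
    {"x": 1, "y": 2, "z": 71, "ax": 0, "ay": 0, "az": 0},
    {"x": 1, "y": 2, "z": 75, "ax": 0, "ay": 0, "az": 0},
    {"x": 1, "y": 2, "z": 79, "ax": 0, "ay": 0, "az": 0},
    {"x": 1, "y": 2, "z": 83, "ax": 0, "ay": 0, "az": 0},
    {"x": 1, "y": 2, "z": 87, "ax": 0, "ay": 0, "az": 0},
  ],
)

```text
clock: 2.87
ee_pos: [538.5, -95.4, 139.4]
tool_rot: [-3.14, 0.002, -3.019]
wrist_force: [-0.4, 0.7, 5.4]
finger_gap: 0.5
grasp_force: 2.2
```

```bash
python3 - <<'E'
from h import *
to([538.4,-97.7,119],3.2636)
E
```

```text
at 2.8667 [538.5 -95.4 139.4] shift [ 0.4 -2.2 20.4] turn [-0.1  0.1  0. ] F [-0.4  0.7  5.4]
```

send_rows(
  targets=[
    {"x": 0, "y": 0, "z": 4, "ax": 0, "ay": 0, "az": 0},
    {"x": 0, "y": 0, "z": 8, "ax": 0, "ay": 0, "az": 0},
    {"x": 0, "y": 0, "z": 12, "ax": 0, "ay": 0, "az": 0},
    {"x": 0, "y": 0, "z": 15, "ax": 0, "ay": 0, "az": 0},
    {"x": 0, "y": 0, "z": 18, "ax": 0, "ay": 0, "az": 0},
    {"x": 0, "y": 0, "z": 20, "ax": 0, "ay": 0, "az": 0},
    {"x": 0, "y": 0, "z": 21, "ax": 0, "ay": 0, "az": 0},
    {"x": 0, "y": 0, "z": 21, "ax": 0, "ay": 0, "az": 0},
  ],
)

```text
clock: 3.53
ee_pos: [537.4, -95.3, 117.4]
tool_rot: [-3.141, -0.001, -3.019]
wrist_force: [-0.5, -1.5, 1.9]
finger_gap: 0.3
grasp_force: 0.7
```

send_rows(
  targets=[
    {"x": 0, "y": 0, "z": -10, "ax": 0, "ay": 0, "az": 0},
    {"x": 0, "y": 0, "z": -40, "ax": 0, "ay": 0, "az": 0},
    {"x": 0, "y": 0, "z": -80, "ax": 0, "ay": 0, "az": 0},
    {"x": 0, "y": 30, "z": -100, "ax": 0, "ay": 0, "az": 0},
    {"x": 0, "y": 60, "z": -100, "ax": 0, "ay": 0, "az": 0},
    {"x": 0, "y": 90, "z": -100, "ax": 0, "ay": 0, "az": 0},
    {"x": 0, "y": 120, "z": -100, "ax": 0, "ay": 0, "az": 0},
    {"x": 0, "y": 140, "z": -100, "ax": 0, "ay": 0, "az": 0},
    {"x": 0, "y": 150, "z": -100, "ax": 0, "ay": 0, "az": 0},
    {"x": 0, "y": 150, "z": -100, "ax": 0, "ay": 0, "az": 0},
  ],
)

```text
clock: 4.37
ee_pos: [519.1, 55.5, 218.0]
tool_rot: [3.141, 0.001, -3.016]
wrist_force: [0.1, -0.6, -0.1]
finger_gap: -0.1
grasp_force: 0.0
```

```bash
python3 - <<'E'
from h import *
to([583,-218,210],3.2636)
a=grab_frame("scene")[130:325,120:350,::-1];a=cv2.resize(a,None,fx=2,fy=2,interpolation=2)
b=grab_frame("top")[150:250,165:395,::-1];b=cv2.resize(b,None,fx=2,fy=2,interpolation=2)
cv2.imwrite("pics/e.png",np.vstack([b,a[:390]]))
E
```

```text
at 4.3667 [519.1  55.5 218. ] shift [ -29.1 -279.3    7.9] turn [0.  0.  0.2] F [ 0.1 -0.6 -0.1]
```

View pics/e.png

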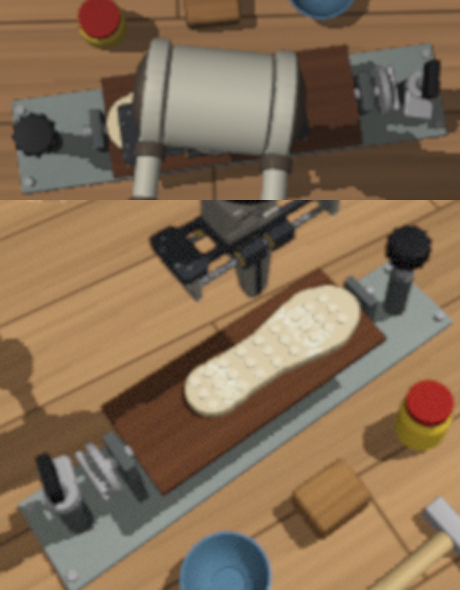

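```bash
cat > fit.py <<'E'
from h import *
from scipy.optimize import minimize
def box(n,x,y,t,S=4):
    c,s=np.cos(t),np.sin(t);P=[proj(n,[x+c*a-s*b,y+s*a+c*b,z]) for a in(-23,23) for b in(-7,7) for z in(132,167)]
    m=np.zeros((384*S,512*S),np.uint8);cv2.fillConvexPoly(m,cv2.convexHull((np.array(P)*S+S/2).astype(np.int32)),1)
    return cv2.resize(m.astype(np.float32),(512,384),interpolation=cv2.INTER_AREA)
def fit(ims,x0,t0):
    M={}
    for n,im in ims.items():
        g=im.max(2).astype(float);u,v=proj(n,[x0[0],x0[1],150]).astype(int)
        w=np.clip((75-g)/45,0,1);k=np.zeros_like(w);k[v-22:v+17,u-16:u+16]=1;M[n]=w*k
        print(n,g[v-14:v+12:2,u-10:u+11:2].astype(int))
    f=lambda p:sum(np.abs(M[n]-box(n,p[0],p[1],p[2]/30)).sum() for n in M)
    r=minimize(f,[*x0,t0*30],method="Nelder-Mead",options=dict(initial_simplex=[[*x0,t0*30],[x0[0]+8,x0[1],t0*30],[x0[0],x0[1]+8,t0*30],[*x0,t0*30+6]]))
    print(r.x,"angle",r.x[2]/30,r.fun,[M[n].sum() for n in M]);return r.x
E
python3 - <<'E'
from fit import *
fit({n:cv2.imread(f"pics/{n}0.png")for n in("scene","top")},[582,-217],0.122)
g=np.array([582,-217.5,0]);u=np.array([-.1217,.9926,0]);n=np.array([.9926,.1217,0])
for h in(-65,65):
  for t in(-.2,0,.2): print(h,t,proj("scene",g+85*u+n*(h*np.cos(t)+6*np.sin(t))+[0,0,100+6*np.cos(t)-h*np.sin(t)]).round(1))
print("seen near (172,235), far (201.5,276)")
E
```

```text
scene [[170 170 167 162 167 169 169 165 161 158 156]
 [169 142 105  68 115 162 161 160 156 157 155]
 [163  89  34  35  49 137 157 160 159 152 134]
 [165 105  31  29  29  75 149 158 162 153 106]
 [161 119  29  35  29  39 131 158 159 156  93]
 [154 128  43  33  32  25  96 156 159 157  96]
 [159 154  68  33  32  32  68 146 158 161 145]
 [168 166  95  32  33  33  37 137 159 159 153]
 [170 166 119  36  31  34  31 102 150 160 152]
 [165 163 133  43  33  35  33  64 119 151 158]
 [161 151 131  63  26  26  25  29  89 137 159]
 [143 141 136  93  31  22  22  17  82 145 158]
 [138 134 134 111  61  15  25  22  93 156 155]]
top [[117 119 117 117 123 130 107 131 136 136 136]
 [117 118 118 115 121 131 103 112 143 143 143]
 [119 119 118 117 110 108  91  84 121 145 147]
 [119 118 118 118 107  52  34  33  54 149 152]
 [118 118 118 118  93  22  34  33  51 138 140]
 [117 118 121 128  82  20  33  34  59 137 141]
 [116 118 134 133  82  20  34  34  67 144 147]
 [ 96 134 131 102  65  20  33  32  84 148 149]
 [ 96 135 119  91  49  23  33  32  60 146 149]
 [ 93 136 122  77  38  23  34  31  65 140 143]
 [103 130 138 113  35  24  36  31  48  82  83]
 [134 127 128 128  41  21  31  31  56  79  80]
 [127 138 131 120  88  61  51  57  68  81  82]]
[ 581.04043573 -219.8401026    -0.99074591] angle -0.033024863510540535 182.30277777777778 [np.float64(166.6888888888889), np.float64(161.51111111111112)]
-65 -0.2 [171.6 235.3]
-65 0 [170.4 232.8]
-65 0.2 [169.8 231.1]
65 -0.2 [200.8 273.6]
65 0 [202.2 276.6]
65 0.2 [203.  278.6]
seen near (172,235), far (201.5,276)
```

The board looks level: the corners seen match the tilt-0 projection to within 3 px. The lock bar is untouched. Next I open the gripper and go over the lock grip.

send_rows(
  claw=-0.2,
  targets=[
    {"x": -2, "y": -15, "z": 0, "ax": 0, "ay": 0, "az": 0},
    {"x": -5, "y": -45, "z": 0, "ax": 0, "ay": 0, "az": 0},
    {"x": -8, "y": -80, "z": 0, "ax": 0, "ay": 0, "az": 0},
    {"x": -12, "y": -115, "z": 0, "ax": 0, "ay": 0, "az": 1},
    {"x": -15, "y": -150, "z": 0, "ax": 0, "ay": 0, "az": 1},
    {"x": -19, "y": -185, "z": 0, "ax": 0, "ay": 0, "az": 2},
    {"x": -22, "y": -220, "z": 0, "ax": 0, "ay": 0, "az": 2},
    {"x": -25, "y": -250, "z": 0, "ax": 0, "ay": 0, "az": 3},
    {"x": -27, "y": -270, "z": 0, "ax": 0, "ay": 0, "az": 3},
    {"x": -27, "y": -280, "z": 0, "ax": 0, "ay": 0, "az": 3},
    {"x": -27, "y": -280, "z": 0, "ax": 0, "ay": 0, "az": 3},
    {"x": -27, "y": -280, "z": 0, "ax": 0, "ay": 0, "az": 3},
  ],
)

```text
clock: 5.47
ee_pos: [580.0, -221.1, 217.3]
tool_rot: [3.141, -0.0, -3.072]
wrist_force: [0.3, -0.0, -0.1]
finger_gap: 55.2
grasp_force: 0.0
```

```bash
python3 - <<'E'
from h import *
to([581,-219,152],3.215)
a=grab_frame("scene")[190:320,100:230,::-1];cv2.imwrite("pics/f.png",cv2.resize(a,None,fx=4,fy=4,interpolation=2))
E
```

```text
at 5.4667 [ 580.  -221.1  217.3] shift [-1.2  2.  65.3] turn [ 0.  -0.  -0.2] F [ 0.3 -0.  -0.1]
```

View pics/f.png

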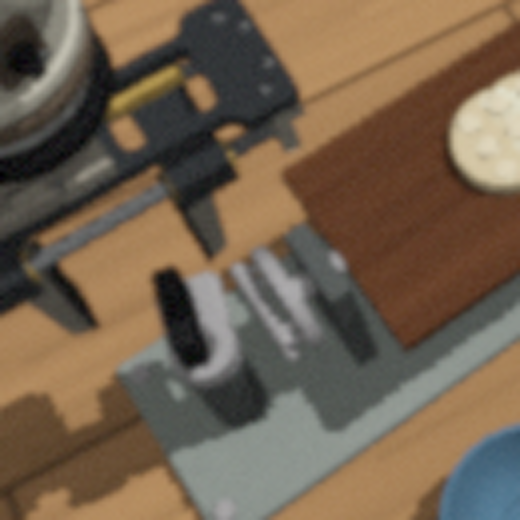

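```bash
python3 - <<'E'
from h import *
q=lambda P:((proj("scene",np.array(P,float))-[100,190])*4+2).round(0)
print("tip mid",q([580,-221,206.5]))
for t in(.122,.04):
 for g in([581,-219],[581,-216],[584,-219]):
  d=np.array([np.cos(t),np.sin(t)]);print(t,g,[q([*(g+s*23*d+w*7*np.array([-d[1],d[0]])),z]).tolist() for s in(-1,1) for w in(-1,1) for z in (132,167)])
E
```

```text
tip mid [150. 278.]
0.122 [581, -219] [[160.0, 307.0], [141.0, 282.0], [184.0, 291.0], [166.0, 266.0], [204.0, 375.0], [186.0, 352.0], [228.0, 359.0], [212.0, 335.0]]
0.122 [581, -216] [[165.0, 304.0], [147.0, 279.0], [189.0, 289.0], [172.0, 263.0], [209.0, 372.0], [192.0, 349.0], [233.0, 356.0], [217.0, 332.0]]
0.122 [584, -219] [[162.0, 312.0], [143.0, 286.0], [186.0, 296.0], [168.0, 270.0], [206.0, 380.0], [189.0, 357.0], [230.0, 363.0], [214.0, 340.0]]
0.04 [581, -219] [[163.0, 304.0], [144.0, 279.0], [187.0, 290.0], [170.0, 264.0], [200.0, 376.0], [182.0, 353.0], [225.0, 362.0], [209.0, 338.0]]
0.04 [581, -216] [[168.0, 301.0], [150.0, 276.0], [193.0, 287.0], [175.0, 262.0], [206.0, 373.0], [188.0, 350.0], [231.0, 359.0], [214.0, 335.0]]
0.04 [584, -219] [[165.0, 309.0], [146.0, 284.0], [190.0, 295.0], [172.0, 269.0], [202.0, 381.0], [185.0, 358.0], [227.0, 366.0], [211.0, 343.0]]
```

```bash
python3 - <<'E'
import cv2
a=cv2.imread("pics/f.png")[240:400,130:290];cv2.imwrite("pics/g.png",cv2.resize(a,None,fx=3.5,fy=3.5,interpolation=2))
E
```

```text
(no output)
```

View pics/g.png

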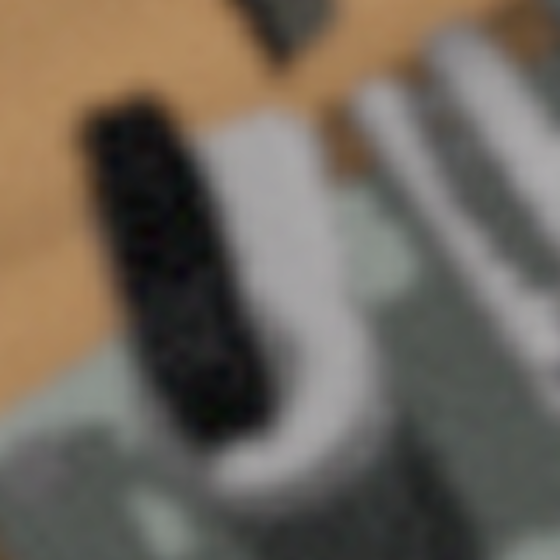

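The crop shows the bar's top running from about (163,271) to (197,360) in f. That fits a grip near (582,-219) with the bar about 0.1 rad clockwise of fully open. I'll descend and grasp.

send_rows(
  targets=[
    {"x": -2, "y": 2, "z": 10, "ax": 0, "ay": 0, "az": 2},
    {"x": -2, "y": 2, "z": 25, "ax": 0, "ay": 0, "az": 2},
    {"x": -2, "y": 2, "z": 40, "ax": 0, "ay": 0, "az": 2},
    {"x": -2, "y": 2, "z": 50, "ax": 0, "ay": 0, "az": 2},
    {"x": -2, "y": 2, "z": 58, "ax": 0, "ay": 0, "az": 2},
    {"x": -2, "y": 2, "z": 63, "ax": 0, "ay": 0, "az": 2},
    {"x": -2, "y": 2, "z": 66, "ax": 0, "ay": 0, "az": 2},
    {"x": -2, "y": 2, "z": 66, "ax": 0, "ay": 0, "az": 2},
  ],
)

```text
clock: 6.18
ee_pos: [582.2, -218.4, 151.3]
tool_rot: [3.141, -0.0, -3.106]
wrist_force: [0.0, 0.0, 0.5]
finger_gap: 55.1
grasp_force: 0.0
```

send_rows(
  claw=0.55,
  targets=[
    {"x": 0, "y": 0, "z": 0, "ax": 0, "ay": 0, "az": 0},
    {"x": 0, "y": 0, "z": 0, "ax": 0, "ay": 0, "az": 0},
    {"x": 0, "y": 0, "z": 0, "ax": 0, "ay": 0, "az": 0},
    {"x": 0, "y": 0, "z": 0, "ax": 0, "ay": 0, "az": 0},
    {"x": 0, "y": 0, "z": 0, "ax": 0, "ay": 0, "az": 0},
    {"x": 0, "y": 0, "z": 0, "ax": 0, "ay": 0, "az": 0},
  ],
)

```text
clock: 6.68
ee_pos: [582.3, -218.7, 151.8]
tool_rot: [-3.141, 0.0, -3.106]
wrist_force: [-0.6, -0.6, -0.3]
finger_gap: 21.1
grasp_force: 0.0
```

send_rows(
  claw=1,
  targets=[
    {"x": 0, "y": 0, "z": 0, "ax": 0, "ay": 0, "az": 0},
    {"x": 0, "y": 0, "z": 0, "ax": 0, "ay": 0, "az": 0},
    {"x": 0, "y": 0, "z": 0, "ax": 0, "ay": 0, "az": 0},
    {"x": 0, "y": 0, "z": 0, "ax": 0, "ay": 0, "az": 0},
  ],
)

```text
clock: 7.02
ee_pos: [582.3, -219.0, 151.8]
tool_rot: [-3.141, 0.0, -3.107]
wrist_force: [-0.5, -0.9, 1.1]
finger_gap: 14.8
grasp_force: 29.6
```

```bash
python3 - <<'E'
from h import *
s=bot.observe();print(s)
E
```

```text
{'clock': 7.0167, 'joint_pos': array([-5.53527950e-01,  3.39530882e-01,  1.53095775e+00, -1.68595287e-04,
        1.27066491e+00, -2.15911505e+00]), 'joint_vel': array([-0.00070864,  0.00150078, -0.00065846, -0.0001709 ,  0.00061218,
       -0.00186107]), 'joint_torque': array([  1.2382951 , -43.86651278, -30.42873502,   0.15625843,
         0.22709236,  -0.46549036]), 'ee_pos': array([ 582.29240126, -218.95119035,  151.76143819]), 'tool_rot': array([-3.14121497e+00,  2.75882866e-04, -3.10675202e+00]), 'wrist_force': array([-0.5385732 , -0.91538962,  1.08125295]), 'ft_torque': array([-0.23903306,  0.04449173, -0.48856059]), 'grasp_force': 29.642837145365775, 'finger_gap': 14.756887424720105}
```

send_rows(
  targets=[
    {"x": 0, "y": 0, "z": 0, "ax": 0, "ay": 0, "az": 3},
    {"x": 0, "y": 0, "z": 0, "ax": 0, "ay": 0, "az": 7},
    {"x": 0, "y": 0, "z": 0, "ax": 0, "ay": 0, "az": 11},
    {"x": 0, "y": 0, "z": 0, "ax": 0, "ay": 0, "az": 15},
    {"x": 0, "y": 0, "z": 0, "ax": 0, "ay": 0, "az": 19},
    {"x": 0, "y": 0, "z": 0, "ax": 0, "ay": 0, "az": 23},
    {"x": 0, "y": 0, "z": 0, "ax": 0, "ay": 0, "az": 27},
    {"x": 0, "y": 0, "z": 0, "ax": 0, "ay": 0, "az": 31},
    {"x": 0, "y": 0, "z": 0, "ax": 0, "ay": 0, "az": 35},
    {"x": 0, "y": 0, "z": 0, "ax": 0, "ay": 0, "az": 38},
    {"x": 0, "y": 0, "z": 0, "ax": 0, "ay": 0, "az": 40},
    {"x": 0, "y": 0, "z": 0, "ax": 0, "ay": 0, "az": 40},
  ],
)

```text
clock: 8.02
ee_pos: [581.9, -220.0, 151.8]
tool_rot: [-3.139, 0.001, 2.478]
wrist_force: [-1.0, -5.1, 0.6]
finger_gap: 13.8
grasp_force: 29.9
```

```bash
python3 - <<'E'
from h import *
s=bot.observe();print(s["wrist_force"],s["ft_torque"],s["tool_rot"])
E
```

```text
[-0.98397951 -5.11881699  0.56838293] [-0.93489744  0.37024044  0.04287714] [-3.13935174e+00  1.10791214e-03  2.47845736e+00]
```

send_rows(
  targets=[
    {"x": 0, "y": 0, "z": 0, "ax": 0, "ay": 0, "az": 3},
    {"x": 0, "y": 0, "z": 0, "ax": 0, "ay": 0, "az": 7},
    {"x": 0, "y": 0, "z": 0, "ax": 0, "ay": 0, "az": 11},
    {"x": 0, "y": 0, "z": 0, "ax": 0, "ay": 0, "az": 15},
    {"x": 0, "y": 0, "z": 0, "ax": 0, "ay": 0, "az": 19},
    {"x": 0, "y": 0, "z": 0, "ax": 0, "ay": 0, "az": 23},
    {"x": 0, "y": 0, "z": 0, "ax": 0, "ay": 0, "az": 26},
    {"x": 0, "y": 0, "z": 0, "ax": 0, "ay": 0, "az": 29},
    {"x": 0, "y": 0, "z": 0, "ax": 0, "ay": 0, "az": 31},
    {"x": 0, "y": 0, "z": 0, "ax": 0, "ay": 0, "az": 33},
    {"x": 0, "y": 0, "z": 0, "ax": 0, "ay": 0, "az": 33},
  ],
)

```text
clock: 8.93
ee_pos: [581.1, -220.6, 151.8]
tool_rot: [-3.138, 0.002, 1.903]
wrist_force: [-4.6, -6.6, 0.8]
finger_gap: 13.5
grasp_force: 29.9
```

```bash
python3 - <<'E'
from h import *
s=bot.observe();print(s["wrist_force"],s["ft_torque"],s["tool_rot"])
E
```

```text
[-4.6324354  -6.58566112  0.76223949] [-1.21863141  0.8574154  -0.04735672] [-3.13819555e+00  2.32975368e-03  1.90259513e+00]
```

send_rows(
  targets=[
    {"x": 0, "y": 0, "z": 0, "ax": 0, "ay": 0, "az": 2},
    {"x": 0, "y": 0, "z": 0, "ax": 0, "ay": 0, "az": 4},
    {"x": 0, "y": 0, "z": 0, "ax": 0, "ay": 0, "az": 5},
    {"x": 0, "y": 0, "z": 0, "ax": 0, "ay": 0, "az": 5},
  ],
)

```text
clock: 9.27
ee_pos: [580.9, -220.6, 151.7]
tool_rot: [-3.138, 0.003, 1.816]
wrist_force: [-5.2, -6.1, 1.8]
finger_gap: 13.6
grasp_force: 29.9
```

```bash
python3 - <<'E'
from h import *
s=bot.observe();print(s["wrist_force"],s["ft_torque"],s["tool_rot"],s["finger_gap"])
E
```

```text
[-5.21303686 -6.14036887  1.82432646] [-1.21913586  0.95498188 -0.00150899] [-3.13798098e+00  2.53907925e-03  1.81606682e+00] 13.56445940169021
```

send_rows(
  targets=[
    {"x": 0, "y": 0, "z": 0, "ax": 0, "ay": 0, "az": 2},
    {"x": 0, "y": 0, "z": 0, "ax": 0, "ay": 0, "az": 4},
    {"x": 0, "y": 0, "z": 0, "ax": 0, "ay": 0, "az": 4},
  ],
)

```text
clock: 9.52
ee_pos: [580.8, -220.7, 151.7]
tool_rot: [-3.138, 0.003, 1.746]
wrist_force: [-5.6, -7.0, 2.5]
finger_gap: 13.6
grasp_force: 29.9
```

```bash
python3 - <<'E'
from h import *
s=bot.observe();print(s["wrist_force"],s["ft_torque"],s["tool_rot"],s["finger_gap"])
E
```

```text
[-5.62310068 -7.03963447  2.52446189] [-1.21122413  0.98762994 -0.03680459] [-3.13790409e+00  2.73095288e-03  1.74557477e+00] 13.59264336764385
```

send_rows(
  targets=[
    {"x": 0, "y": 0, "z": 0, "ax": 0, "ay": 0, "az": 2},
    {"x": 0, "y": 0, "z": 0, "ax": 0, "ay": 0, "az": 4},
    {"x": 0, "y": 0, "z": 0, "ax": 0, "ay": 0, "az": 4},
  ],
)

```text
clock: 9.77
ee_pos: [580.7, -220.7, 151.8]
tool_rot: [-3.138, 0.003, 1.677]
wrist_force: [-6.3, -7.7, 1.8]
finger_gap: 13.9
grasp_force: 30.1
```

```bash
python3 - <<'E'
from h import *
s=bot.observe();print(s["wrist_force"],s["ft_torque"],s["tool_rot"],s["finger_gap"])
E
```

```text
[-6.34762551 -7.69135468  1.81310263] [-1.30393444  1.08787114  0.54091918] [-3.13772279  0.00327697  1.67698268] 13.947948807677474
```

The torque rose to 0.54 N m, so the stop is reached. I'll release and retreat.

send_rows(
  claw=-0.2,
  targets=[
    {"x": 0, "y": 0, "z": 0, "ax": 0, "ay": 0, "az": -3},
    {"x": 0, "y": 0, "z": 0, "ax": 0, "ay": 0, "az": -3},
    {"x": 0, "y": 0, "z": 0, "ax": 0, "ay": 0, "az": -3},
    {"x": 0, "y": 0, "z": 0, "ax": 0, "ay": 0, "az": -3},
    {"x": 0, "y": 0, "z": 0, "ax": 0, "ay": 0, "az": -3},
    {"x": 0, "y": 0, "z": 0, "ax": 0, "ay": 0, "az": -3},
  ],
)

```text
clock: 10.27
ee_pos: [582.3, -218.4, 151.6]
tool_rot: [3.142, -0.0, 1.728]
wrist_force: [-0.1, -0.2, -0.1]
finger_gap: 51.7
grasp_force: 0.0
```

send_rows(
  targets=[
    {"x": 0, "y": 0, "z": -10, "ax": 0, "ay": 0, "az": 0},
    {"x": 0, "y": 0, "z": -30, "ax": 0, "ay": 0, "az": 0},
    {"x": 0, "y": 0, "z": -60, "ax": 0, "ay": 0, "az": 0},
    {"x": 0, "y": 0, "z": -90, "ax": 0, "ay": 0, "az": 0},
    {"x": 0, "y": -30, "z": -110, "ax": 0, "ay": 0, "az": 0},
    {"x": 0, "y": -60, "z": -120, "ax": 0, "ay": 0, "az": 0},
    {"x": 0, "y": -95, "z": -120, "ax": 0, "ay": 0, "az": 0},
    {"x": 0, "y": -130, "z": -120, "ax": 0, "ay": 0, "az": 0},
    {"x": 0, "y": -155, "z": -120, "ax": 0, "ay": 0, "az": 0},
    {"x": 0, "y": -160, "z": -120, "ax": 0, "ay": 0, "az": 0},
    {"x": 0, "y": -160, "z": -120, "ax": 0, "ay": 0, "az": 0},
  ],
)

```text
clock: 11.18
ee_pos: [423.6, -244.2, 272.7]
tool_rot: [3.14, 0.001, 1.727]
wrist_force: [0.3, 0.5, 0.7]
finger_gap: 54.9
grasp_force: 0.0
```

```bash
python3 - <<'E'
from h import *
a=grab_frame("scene")[190:320,100:250,::-1];a=cv2.resize(a,None,fx=4,fy=4,interpolation=2)
b=grab_frame("top")[170:190+30,310:410,::-1][:,:100];b=cv2.resize(b,(600,180),interpolation=2)[:80*2]
b=cv2.resize(grab_frame("top")[165:225,300:400,::-1],None,fx=4,fy=4,interpolation=2)
cv2.imwrite("pics/i.png",np.vstack([a[:360],np.pad(b,((0,0),(0,200),(0,0)))]))
E
```

```text
(no output)
```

View pics/i.png

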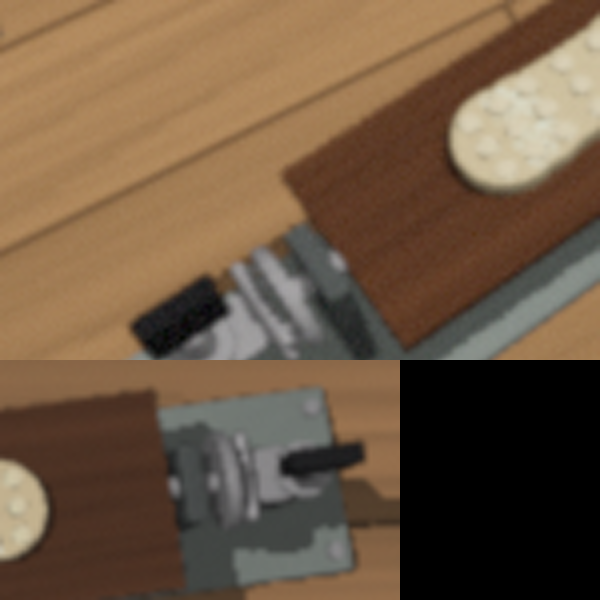

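The bar now points along the axle (top view, about (322,458)), the tongue reaches the disc's bars, and the board is level and clear of the robot.

```bash
python3 -c "
from rig import bot
print(bot.job_done())"
```

```text
the job is handed in; nothing more can be done
None
```

I turned the board level, turned the lock knob clockwise to its stop, left the clamp knob untouched and handed in the job at about 11 s; no verdict came back, so success is my reading of the last pictures and wrist torque.

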